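Load the bottle carrier and hold its spring gate at the index clip

TASK

Set the two bottles upright, side by side, into the open compartment of the bottle carrier, lowering each one onto its floor before letting go. Then take the black post of the carrier's spring-return gate, pull the gate out of its shroud across the front of the bottles until the post stands level with the line on the index clip, and finish while still holding it there: letting go would let the spring take it back. Leave the beaker, the slide case and the timer alone, and do not knock a bottle over.

Things in the scene. Friction and masses are not known exactly. Their poses are not given: they have to be found in the camera images.
- carrier: Fixed bottle carrier: grey floor plate 6 mm thick with aluminium walls at the back and both sides (tops at z = 35 mm) round a compartment 126 mm long (y -63 to 63) by 70 mm deep (x -35 to 35), open to the front (-x). Origin: middle of the compartment at bench level; +x to the back wall, +y to the gate's shroud. The plate runs forward to x = -120 mm.
- shroud_top (a point): Middle of the top of the grey shroud that holds the stowed gate: 28 mm (x) by 150 mm (y), top 42 mm above the bench, beyond the carrier's +y side wall, centred at carrier x = -40, y = 152 mm. Fixed to the carrier.
- gate (a joint): Travel of the gate out of the shroud, m: 0 stowed (start), growing as it moves along the carrier's -y; hard stop at 0.135. The gate is a steel plate 4 mm thick, top at z = 32 mm, that slides along the open front of the compartment at carrier x = -37 mm. A spring pulls it all the way back: 3 N at 0 plus 50 N per m of travel (7 to 9 N at the clip).
- gate_post (a point): Centre of the top of the gate's handle: an upright black round post, 16 mm in diameter, top 75 mm above the bench, free to grasp down to 30 mm above the bench, where a flat arm joins it to the gate. In the carrier's frame it stands at x = -85 mm, y = +58 mm when stowed, and moves along -y with the gate. Axes as the carrier's.
- index_clip: Small black clip, 20 x 9 mm, top at z = 16 mm, fixed on the carrier's graduated strip at carrier x = -108 mm, in front of the path of the post; its place along the strip varies.
- clip_line (a point): The mark: the white line across the top of the index clip, running along the carrier's x. The gate is at the mark when the centre of the post has the same carrier y as this line. Axes as the carrier's.
- short_bottle: Short dark round bottle with screw cap, 54 mm in diameter, 95 mm high, 0.10 to 0.20 kg; origin at the centre of its underside, z up. Straight up to about 55 mm, then sloping to the cap (36 mm in diameter, from 84 mm up). Easier set in first: beside the tall bottle there is less room for the gripper.
- tall_bottle: Tall clear round bottle with screw cap, 60 mm in diameter, 125 mm high, 0.20 to 0.39 kg; origin at the centre of its underside, z up. Straight up to about 80 mm, then sloping to the cap (32 mm in diameter, from 110 mm up). Either bottle may go into either half of the compartment.
- beaker: Clear empty beaker, 70 mm in diameter, 92 mm high: leave alone. Origin at the centre of its underside.
- slide_case: Closed slide case, 35 x 85 x 36 mm, loose: leave alone. Origin at the centre of its underside.
- lab_timer: Small flat timer, 58 x 64 x 18 mm, loose: leave alone. Origin at the centre of its underside.

How it is judged (in metres and radians):
On the way, in this order (a step that is already met when the one before it is completed fails the run):
1. both bottles stand in the compartment, let go, with the gate still stowed (within 10 mm) (x of short_bottle in the frame of carrier between -0.014 and 0.014 m and y of short_bottle in the frame of carrier between -0.043 and 0.043 m and z of short_bottle in the frame of carrier between 0.002 and 0.011 m and angle between each of short_bottle, tall_bottle's own z axis and vertical below 0.1 rad and contact force between each of short_bottle, tall_bottle and the fingers below 0.3 N and x of tall_bottle in the frame of carrier between -0.014 and 0.014 m and y of tall_bottle in the frame of carrier between -0.043 and 0.043 m and z of tall_bottle in the frame of carrier between 0.002 and 0.011 m and value of joint gate below 0.01 m), for 0.2 s.
2. the gate is held by its post at the mark, within 6 mm, for half a second (y of gate_post in the frame of clip_line between -0.006 and 0.006 m and contact force between gate and the fingers above 2 N), for 0.5 s.
At the end, for the whole second after the job is handed in: Both bottles stand upright (within 0.1 rad) and at rest on the carrier's floor inside the compartment, not touched by the fingers; the gate's post is within 6 mm of the clip line along the carrier's y and still, held there by the fingers (over 2 N), not jammed on a bottle (under 1.5 N) (all of step 2 and x of short_bottle in the frame of carrier between -0.014 and 0.014 m and y of short_bottle in the frame of carrier between -0.043 and 0.043 m and z of short_bottle in the frame of carrier between 0.002 and 0.011 m and angle between each of short_bottle, tall_bottle's own z axis and vertical below 0.1 rad and contact force between each of short_bottle, tall_bottle and the fingers below 0.3 N and x of tall_bottle in the frame of carrier between -0.014 and 0.014 m and y of tall_bottle in the frame of carrier between -0.043 and 0.043 m and z of tall_bottle in the frame of carrier between 0.002 and 0.011 m and contact force between gate and short_bottle below 1.5 N and contact force between gate and tall_bottle below 1.5 N and velocity of joint gate between -0.02 and 0.02 m/s and linear speed of each of short_bottle, tall_bottle below 0.03 m/s); the arm keeps its last pose, push and grip.
It fails at once if the beaker, the slide case or the timer is moved by more than 3 cm (distance of any of beaker, slide_case, lab_timer from where it was at the start of the episode above 0.03 m).
It fails at once if a bottle is knocked over (tilted by more than 0.8 rad) (angle between any of short_bottle, tall_bottle's own z axis and vertical above 0.8 rad).
It fails at once if a bottle is let go more than 2 cm above the carrier's floor ((z of short_bottle in the frame of carrier above 0.026 m and horizontal distance between short_bottle and carrier below 0.1 m and contact force between short_bottle and the fingers below 0.05 N) or (z of tall_bottle in the frame of carrier above 0.026 m and horizontal distance between tall_bottle and carrier below 0.1 m and contact force between tall_bottle and the fingers below 0.05 N)).
It also fails if it takes over 66 s, if anything falls off the work surface, if the arm or the gripper's body presses on something with over 40 N, if the wrist force passes 120 N, or if a joint passes its speed limit or range.

ROBOT

A 6-joint arm with a two-finger parallel gripper is mounted at the origin on a cart in front of the work surface, level with it; the furniture and walls round the work are solid. World frame = base frame: x ahead of the robot, y to its left, z up, the work surface at z = 0. Lengths are in mm, angles in rad, forces in N, time in s.
With the tool pointing down it reaches from about 350 to 875 mm from the base axis. Payload 4.2 kg.
Tool frame: the origin (TCP) lies between the finger pads; the fingertips stand 25 mm ahead of it and the grasp point (between the pads) lies 6 mm ahead of it; z points along the fingers, y is the line along which they close (so a half turn about z gives the same grasp; the last joint's range is limited). The gripper opens to 85 mm and grips with 20 to 120 N. Pads are 22 mm wide; open, the fingers measure 114 mm over their backs; the gripper's body (76 mm by 85 mm) begins 54 mm behind the grasp point. The pads swing forward as they close: fully open they stand 13 mm farther back than shut.
Start: joints at [-0.953, 0.385, 0.008, 0, -1.194, -0.259], TCP at [219.484, -585.172, 256.312] pointing down, gripper open.
Joint ranges: [-3.14, 3.14], [-1.21, 2.06], [-1.07, 1.41], [-3.16, 2.05], [-2.99, -0.16], [-3.1, 3.1]. Speed limits (rad/s): [2.79, 2.79, 3.14, 3.14, 3.14, 3.14].

INTERFACE

Orientations are given as a unit quaternion [x, y, z, w].
In Python, from bench import arm gives the robot as it stands.
- The arm moves only by the shell command python3 -m pendant 'ROWS'. ROWS is JSON, a list of rows, each a list of 7 numbers: the shift along the tool's x, y, z in m, then the turn, a rotation vector about the tool's x, y, z in degrees, then the finger opening in m, from 0 to 0.0854. In form: [[x, y, z, wx, wy, wz, fingers], ...]. A call has 1 to 12 rows; each row shifts and turns the commanded pose from where the row before left it, along the tool's axes as they then stand; what a row does not reach is not made up. A row lasts 1/10 s, in which the tool goes at most 50 mm and 8.59 degrees, less where a joint would pass 70% of its speed; a pose out of reach is approached as far as the arm can. A call is refused whole if a number of a shift passes 0.05 or a number of a turn 8.59, either way. A call with a gripper value outside its range is refused whole. The fingers move at their own pace and stop on an object; the grip force is fixed at half the most. Time passes only in rows, so rows that do not move let the fingers close. It gives the time, the measured TCP pose, the force, the opening and the grip force at its end, in the units of the state.
- arm.read_state(): the state, without advancing time (a new reading comes with each control period).
- arm.get_image(name): name is "side" or "top" or "wrist"; returns a dict with "image" (480x640x3 uint8, red, green, blue), "fx", "fy", "cx", "cy" (pixels), "xyz" and "rotation" of the camera in the world. Camera axes: x right, y down, z forward; pixel columns grow to the right and rows downward; lengths in mm; the calibration is good to about 2 mm. A picture is of the moment at which its call begins. There is no depth.
- arm.job_done(): hands the job in; it is judged then, once.
The state is a dict: "clock": time; "joints": joint angles; "joint_vel": joint speeds; "joint_efforts": joint torques, N m; "position": TCP position; "ee_rot": TCP orientation; "contact_force": force on the tool from outside, world axes, zero at the start; "wrist_torque": the same for the moment, N m; "gripper_width": finger opening in mm; "grasp_force": force on a finger pad.
Only numpy, scipy, OpenCV 4.12 (cv2) and the standard library are available. Lean on these libraries where they do the work, as an engineer would, in place of code of your own. Each camera call takes 0.05 s, during which the arm holds its last target. There are 200 camera calls.

## Working session

There is one attempt and no reset: what is moved stays moved. The work goes in short steps, Python scripts to look and compute and a shell command to move; the robot and the scene stay as the last step left them, time stands still between calls to the robot, and variables do not carry over. Pictures are saved under pics/ and viewed, at most 10 in all, crops included, and the job is handed in when it is done.

```bash
mkdir -p pics
cat > h.py <<'E'
import numpy as np,cv2
from bench import arm
from scipy.spatial.transform import Rotation as R
def snap(n,f):
    d=arm.get_image(n); cv2.imwrite('pics/'+f,cv2.cvtColor(d['image'],cv2.COLOR_RGB2BGR))
    np.savez('pics/'+f+'.npz',**{k:np.array(v) for k,v in d.items()}); return d
def rot(d):
    r=np.array(d['rotation'],float)
    return r if r.shape==(3,3) else R.from_quat(r).as_matrix()
def ray(d,u,v,z):
    c=np.array(d['xyz'],float); k=rot(d)@np.array([(u-d['cx'])/d['fx'],(v-d['cy'])/d['fy'],1])
    return c+k*(z-c[2])/k[2]
def proj(d,p):
    q=rot(d).T@(np.array(p,float)-np.array(d['xyz'],float)); return q[0]/q[2]*d['fx']+d['cx'],q[1]/q[2]*d['fy']+d['cy']
E
python3 - <<'E'
from h import *
for n in('top','side'):
    d=snap(n,n+'0.png'); print(n,d['fx'],d['cx'],d['cy'],d['xyz'],np.round(d['rotation'],3).tolist())
print(arm.read_state())
E
```

```text
top 588.5888246437999 312.047131410553 247.67271992652522 [ 336.51404602 -118.68666893 1262.54382753] [-0.702, 0.71, -0.036, 0.049]
side 490.8614102490638 318.14395577960937 245.11792210191945 [  198.47924611 -1119.05450379   671.69889173] [0.857, -0.137, 0.065, -0.492]
{'clock': 0.1, 'joints': array([-9.53375885e-01,  3.85487174e-01,  6.74983936e-03, -4.55733201e-04,
       -1.19397241e+00, -2.58620603e-01]), 'joint_vel': array([-0.00101491, -0.00317369,  0.00153578,  0.00234316,  0.00012755,
        0.00134524]), 'joint_efforts': array([ 3.90608202e-04, -3.93320274e+01,  1.88929099e+01,  4.19789538e+00,
       -2.59635432e-03,  1.06536748e-05]), 'position': array([ 219.33887944, -584.74350166,  255.31834575]), 'ee_rot': array([-1.78356368e-01,  9.83965470e-01,  9.56224298e-04, -2.13983118e-04]), 'contact_force': array([-0.07541202,  0.40324016, -0.59523447]), 'wrist_torque': array([-0.00512978, -0.01897551,  0.00996906]), 'grasp_force': 0.0, 'gripper_width': 85.40343590502083}
```

View pics/top0.png

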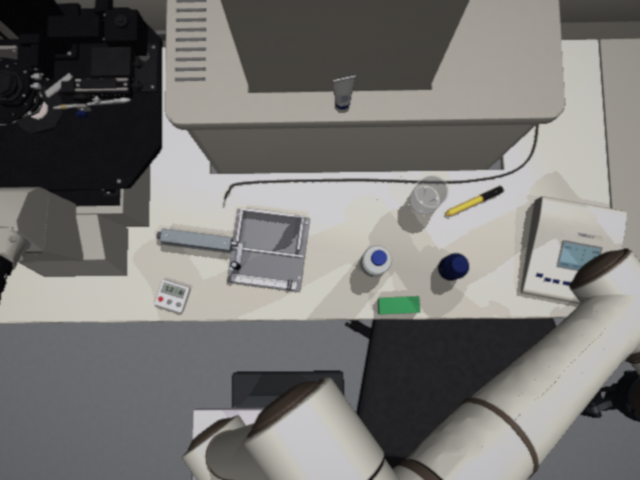

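View pics/side0.png

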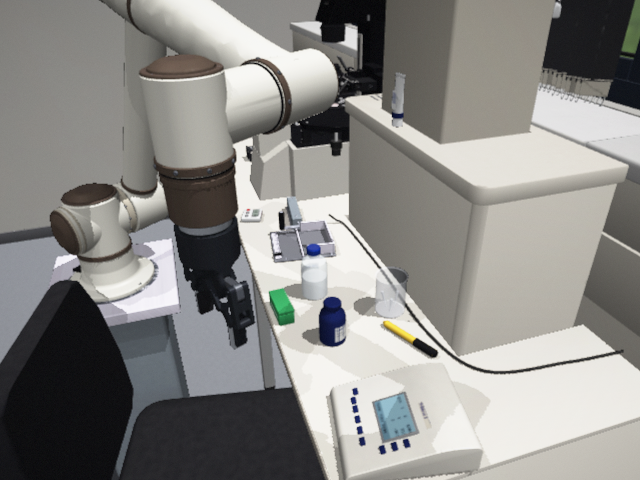

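The top view shows the carrier around (270,248) with the shroud to its left. The post is at (236,266), the tall bottle's cap at (379,257), the short bottle at (454,266), the beaker at (425,198), the slide case at (399,305) and the timer at (172,295). The side view agrees. Next I'll enlarge the carrier and bottles and take first measurements.

Run:
```python
from h import *
d=dict(np.load('pics/top0.png.npz')); im=d['image']; s=dict(np.load('pics/side0.png.npz'))
c=cv2.cvtColor(im[195:325,145:345],cv2.COLOR_RGB2BGR)
cv2.imwrite('pics/crop0.png',cv2.resize(c,None,fx=4,fy=4,interpolation=cv2.INTER_CUBIC))
for nm,D in(('top',d),('side',s)):
    I=D['image'].astype(int); m=((I[...,2]>I[...,0]+35)&(I[...,2]>I[...,1]+30)).astype(np.uint8)
    n,l,st,ce=cv2.connectedComponentsWithStats(m)
    for i in range(1,n):
        if st[i,4]>60: print(nm,st[i],ce[i].round(1),[ray(D,*ce[i],z).round(1)[:2].tolist() for z in(50,90,95,125)])
for nm,u,v,z in(('cabinet foot',340,173,0),('cab top',340,125,300),('beaker base',425,205,0),('case',399,305,36),('post',236,265,75),('bench edge',340,319,0)): print(nm,ray(d,u,v,z).round(0))
```

```text
top [372 250  15  15 181] [378.8 257.2] [[460.9, -234.7], [456.8, -230.9], [456.3, -230.4], [453.2, -227.5]]
top [452 255  16  18 230] [459.4 263.8] [[445.4, -399.9], [441.8, -390.6], [441.4, -389.4], [438.7, -382.5]]
side [307 243  14  13 148] [313.2 249.3] [[483.8, -121.3], [465.4, -185.5], [463.1, -193.6], [449.3, -241.7]]
side [321 297  24  49 703] [332.5 319.1] [[441.5, -392.2], [425.8, -438.9], [423.9, -444.8], [412.1, -479.9]]
cabinet foot [ 653. -159.    0.]
cab top [ 660. -151.  300.]
beaker base [ 579. -342.    0.]
case [ 362. -275.   36.]
post [446.  57.  75.]
bench edge [ 335. -154.    0.]
```

View pics/crop0.png

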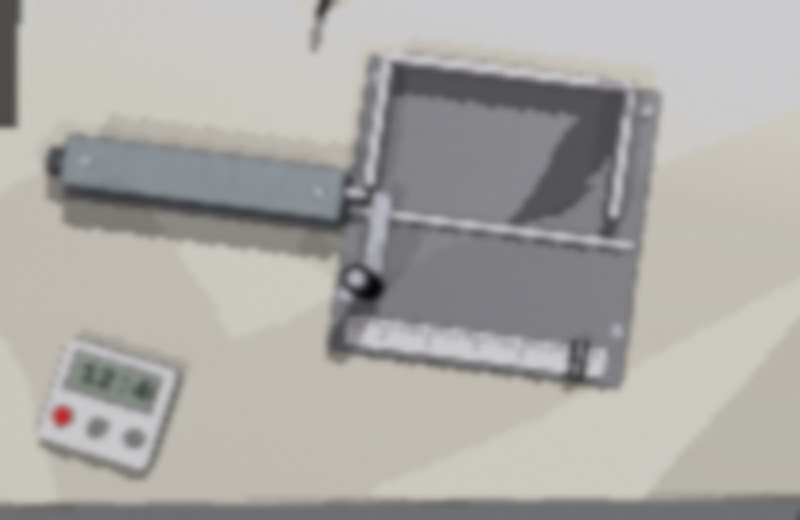

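The crop shows these carrier features:
- shroud top corners at about (68,135), (348,170), (340,220) and (62,190)
- inner wall corners at about (388,68) and (632,96)
- post top at about (355,277)
- clip line at about (579,360)

Run:
```python
from h import *
d=dict(np.load('pics/top0.png.npz'))
P=lambda u,v,z:ray(d,145+u/4-.4,195+v/4-.4,z)[:2]
sh=np.array([P(*p,42) for p in((68,135),(348,170),(340,220),(62,190))]); print('shroud size',[np.linalg.norm(sh[i]-sh[(i+1)%4]).round(1) for i in range(4)])
# model pts (carrier xy) vs world
M=[(-26,227),(-26,77),(-54,77),(-54,227),(35,63),(35,-63),(-85,58)]
W=list(sh)+[P(388,66,35),P(632,94,35),P(355,276,75)]
M=np.array(M,float);W=np.array(W);m0=M.mean(0);w0=W.mean(0)
a,b=M-m0,W-w0; th=np.arctan2((a[:,0]*b[:,1]-a[:,1]*b[:,0]).sum(),(a*b).sum())
Rm=np.array([[np.cos(th),-np.sin(th)],[np.sin(th),np.cos(th)]]);t=w0-Rm@m0
print('yaw',np.degrees(th),'t',t,'res',(W-(M@Rm.T+t)).round(1).tolist())
print('clip in carrier',Rm.T@(P(579,360,16)-t))
cam=arm.get_image('wrist'); s=arm.read_state(); Rt=R.from_quat(s['ee_rot']).as_matrix()
print('cam in tool',Rt.T@(np.array(cam['xyz'])-s['position']),(Rt.T@rot(cam)).round(2).tolist(),cam['fx'],cam['cx'],cam['cy']);print('tool',Rt.round(3).tolist())
```

```text
shroud size [np.float64(149.5), np.float64(26.7), np.float64(147.7), np.float64(29.3)]
yaw -7.952740139757522 t [522.58213152  -7.94255761] res [[0.0, -0.5], [0.3, 0.0], [1.7, 0.2], [-1.5, -1.8], [-1.8, 2.5], [-1.1, -2.1], [2.3, 1.6]]
clip in carrier [-107.74393869  -54.87009082]
cam in tool [  77.69116808   -0.62867964 -118.51623492] [[0.0, -0.95, -0.31], [1.0, 0.0, 0.0], [-0.0, -0.31, 0.95]] 370.1798488690891 318.7899261419427 239.9041682321131
tool [[-0.936, -0.351, -0.001], [-0.351, 0.936, 0.002], [0.0, 0.002, -1.0]]
```

The carrier pose is (522.6, -7.9) with yaw -7.95°. The residuals are about 2 mm and the sizes match. The clip is at carrier (-107.7, -54.9), which means about 113 mm of gate travel. Next I turn the tool so the fingers close along carrier x and look closer with the wrist camera.

```bash
python3 -m pendant '[[0,0,0,0,0,-7.69,0.085],[0,0,0,0,0,-7.69,0.085],[0,0,0,0,0,-7.69,0.085],[0,0,0,0,0,-7.69,0.085],[0,0,0,0,0,-7.69,0.085],[0,0,0,0,0,-7.69,0.085],[0,0,0,0,0,-7.69,0.085],[0,0,0,0,0,-7.69,0.085]]' && python3 -m pendant '[[-0.034,-0.031,0,0,0,0,0.085],[-0.034,-0.031,0,0,0,0,0.085],[-0.034,-0.031,0,0,0,0,0.085],[-0.034,-0.031,0,0,0,0,0.085],[-0.034,-0.031,0,0,0,0,0.085],[-0.034,-0.031,0,0,0,0,0.085],[0,0,0,0,0,0,0.085],[0,0,0,0,0,0,0.085],[0,0,0,0,0,0,0.085]]'
python3 - <<'E'
from h import *
d=snap('wrist','w1.png'); s=arm.read_state(); print(s['joints'].round(2),R.from_quat(s['ee_rot']).as_matrix().round(3).tolist(),s['clock'])
for n,p in(('tall cap',(453,-227.5,125)),('short cap',(441,-390,95))): print(n,proj(d,p))
E
```

```text
clock: 0.95
position: [219.4, -584.9, 255.8]
ee_rot: [-0.659, 0.752, 0.0, 0.0]
contact_force: [0.1, -0.7, -0.7]
gripper_width: 84.9
grasp_force: 0.0
clock: 1.85
position: [431.2, -409.0, 256.0]
ee_rot: [-0.656, 0.754, 0.0, -0.0]
contact_force: [-0.2, 1.0, -0.5]
gripper_width: 85.1
grasp_force: 0.0
[-0.49  0.33 -0.07 -0.   -1.17  0.35] [[-0.139, -0.99, -0.0], [-0.99, 0.139, 0.0], [-0.0, 0.001, -1.0]] 1.9
tall cap (np.float64(323.8571161248872), np.float64(440.73246011434355))
short cap (np.float64(310.99046677028826), np.float64(250.43761514767232))
```

View pics/w1.png

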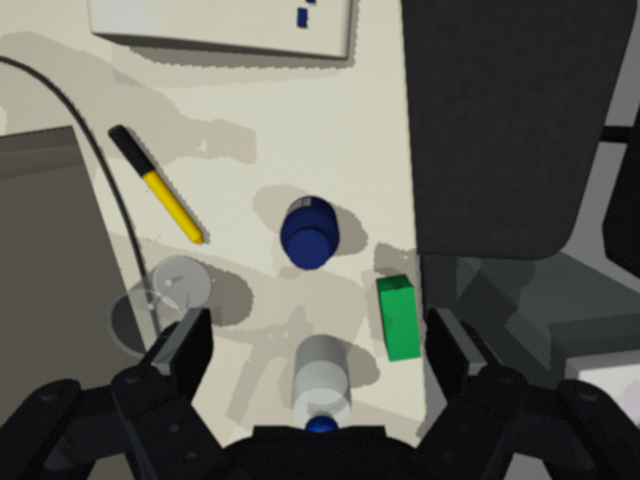

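The wrist view shows the short cap near (311,248) and the tall cap near (321,~436), partly hidden by the gripper. Both match the projections from the top view. I'll refine the short cap by its mask.

Run:
```python
from h import *
d=dict(np.load('pics/w1.png.npz')); I=d['image'].astype(int)
m=((I[...,2]>I[...,0]+35)&(I[...,2]>I[...,1]+30)); 
for r in range(190,275,6): 
    x=np.where(m[r,270:350])[0]; print(r,(x.min()+270,x.max()+270) if len(x) else None, I[r,311].tolist())
for u,v in((310,248),(311,250)): print(ray(d,u,v,95))
p=proj(d,(441,-390,95));q=proj(d,(441,-372,95)); print(p,q,proj(d,(459,-390,95)),proj(d,(441,-408,95)),proj(d,(441,-417,0)))
```

```text
190 None [207, 207, 189]
196 None [84, 82, 82]
202 None [31, 35, 51]
208 (np.int64(303), np.int64(311)) [10, 18, 49]
214 (np.int64(291), np.int64(323)) [19, 28, 70]
220 (np.int64(286), np.int64(331)) [20, 30, 72]
226 (np.int64(284), np.int64(335)) [13, 22, 50]
232 (np.int64(282), np.int64(335)) [25, 39, 88]
238 (np.int64(282), np.int64(334)) [22, 37, 90]
244 (np.int64(283), np.int64(334)) [24, 37, 91]
250 (np.int64(286), np.int64(330)) [22, 37, 91]
256 (np.int64(290), np.int64(328)) [28, 39, 93]
262 (np.int64(294), np.int64(323)) [27, 39, 95]
268 (np.int64(304), np.int64(313)) [38, 44, 84]
274 None [187, 184, 167]
[ 441.48524115 -392.15365287   95.        ]
[ 440.93870685 -390.36654793   95.        ]
(np.float64(310.99046677028826), np.float64(250.43761514767232)) (np.float64(314.1820288165876), np.float64(271.0487214920286)) (np.float64(288.810155338442), np.float64(253.36459123391563)) (np.float64(307.67906081887065), np.float64(229.05255691477944)) (np.float64(308.981682735032), np.float64(194.81850435683646))
```

Short bottle is at (442, -391), and the tall one at about (453, -227.5). Descending to grasp the short one.

```bash
python3 -m pendant '[[-0.019,-0.008,0.02,0,0,0,0.085],[0,0,0.036,0,0,0,0.085],[0,0,0.04,0,0,0,0.085],[0,0,0.04,0,0,0,0.085],[0,0,0.036,0,0,0,0.085],[0,0,0.03,0,0,0,0.085],[0,0,0,0,0,0,0.085],[0,0,0,0,0,0,0.085],[0,0,0,0,0,0,0.085]]' && python3 -m pendant '[[0,0,0,0,0,0,0.06],[0,0,0,0,0,0,0.05],[0,0,0,0,0,0,0.04],[0,0,0,0,0,0,0.04],[0,0,0,0,0,0,0.04],[0,0,0,0,0,0,0.04],[0,0,0,0,0,0,0.04],[0,0,0,0,0,0,0.04],[0,0,0,0,0,0,0.04],[0,0,0,0,0,0,0.04]]'
```

```text
clock: 2.8
position: [443.0, -392.1, 56.2]
ee_rot: [-0.656, 0.754, -0.002, 0.0]
contact_force: [-0.2, -0.0, 0.6]
gripper_width: 84.9
grasp_force: 0.0
clock: 3.8
position: [443.1, -391.5, 56.0]
ee_rot: [-0.657, 0.754, -0.001, 0.0]
contact_force: [-1.6, 0.4, 6.7]
gripper_width: 51.7
grasp_force: 63.4
```

```bash
python3 -m pendant '[[0,0,-0.02,0,0,0,0.04],[0,0,-0.04,0,0,0,0.04],[0,0,-0.04,0,0,0,0.04],[0,0,-0.04,0,0,0,0.04],[0,0,-0.02,0,0,0,0.04],[-0.02,-0.001,0,0,0,0,0.04],[-0.04,-0.003,0,0,0,0,0.04],[-0.04,-0.003,0,0,0,0,0.04],[-0.04,-0.003,0,0,0,0,0.04],[-0.04,-0.003,0,0,0,0,0.04],[-0.04,-0.003,0,0,0,0,0.04],[-0.04,-0.003,0,0,0,0,0.04]]' && python3 -m pendant '[[-0.04,-0.003,0,0,0,0,0.04],[-0.04,-0.003,0,0,0,0,0.04],[-0.02,-0.002,0,0,0,0,0.04],[0,0,0,0,0,0,0.04],[0,0,0,0,0,0,0.04],[0,0,0,0,0,0,0.04]]'
python3 - <<'E'
from h import *
s=arm.read_state();print(s['position'],s['gripper_width'],R.from_quat(s['ee_rot']).as_matrix().round(3).tolist())
d=snap('wrist','w2.png')
E
```

```text
clock: 5.0
position: [496.6, -134.3, 214.1]
ee_rot: [-0.656, 0.754, 0.0, -0.0]
contact_force: [1.2, 0.2, -1.5]
gripper_width: 52.0
grasp_force: 63.3
clock: 5.6
position: [518.2, -38.8, 214.1]
ee_rot: [-0.656, 0.755, 0.0, -0.0]
contact_force: [1.1, -0.1, -2.2]
gripper_width: 51.9
grasp_force: 63.3
[518.1729086  -38.8458022  214.08987641] 51.905825749931964 [[-0.139, -0.99, -0.001], [-0.99, 0.139, -0.0], [0.0, 0.001, -1.0]]
```

View pics/w2.png

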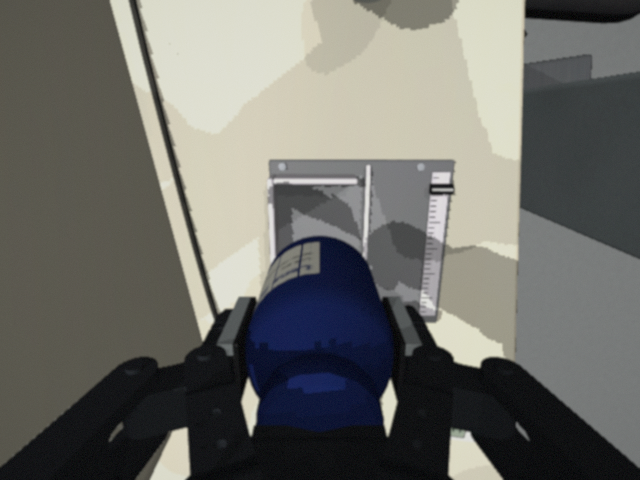

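The view shows the bottle gripped upright. The carrier's -y wall top runs along row ~181 (columns 275-357), the gate track is at column 368, and the clip line is at (441,189). I check these against the carrier estimate.

Run:
```python
from h import *
d=dict(np.load('pics/w2.png.npz')); th=np.radians(-7.95);t=np.array([522.6,-7.9]);Rm=np.array([[np.cos(th),-np.sin(th)],[np.sin(th),np.cos(th)]])
C=lambda u,v,z:(Rm.T@(ray(d,u,v,z)[:2]-t)).round(1)
for n,a in(('clip',(441,189,16)),('wall mid-y, -63..-66',(320,181,35)),('backwall low',(272,200,35)),('track',(368,170,6)),('track low',(366,250,6)),('plate corner',(270,160,6)),('plate front corner',(455,160,6))): print(n,C(*a))
g=cv2.cvtColor(d['image'],cv2.COLOR_RGB2GRAY)
print(g[155:200,320].tolist());print(g[180:200,437].tolist());print(g[180:200,447].tolist());print(g[215,262:285].tolist())
```

```text
clip [-104.5  -54.1]
wall mid-y, -63..-66 [ -0.3 -63.9]
backwall low [ 38.9 -48.4]
track [-42.4 -69. ]
track low [-43.5   5.1]
plate corner [ 43.  -77.6]
plate front corner [-117.5  -77.6]
[203, 202, 202, 191, 157, 124, 120, 126, 128, 128, 128, 129, 128, 129, 128, 129, 128, 129, 123, 114, 108, 109, 122, 161, 200, 220, 223, 214, 182, 136, 97, 102, 116, 120, 114, 95, 74, 65, 65, 65, 66, 68, 73, 73, 75]
[222, 222, 208, 160, 88, 35, 31, 66, 128, 168, 154, 98, 42, 30, 75, 136, 184, 211, 215, 209]
[222, 223, 206, 160, 89, 32, 28, 65, 127, 173, 164, 112, 57, 48, 97, 142, 165, 168, 165, 163]
[206, 207, 203, 197, 193, 191, 199, 215, 223, 222, 209, 176, 127, 85, 71, 69, 70, 75, 75, 73, 76, 72, 76]
```

```bash
python3 -m pendant '[[-0.001,-0.002,0.02,0,0,0,0.04],[0,0,0.04,0,0,0,0.04],[0,0,0.04,0,0,0,0.04],[0,0,0.03,0,0,0,0.04],[0,0,0.012,0,0,0,0.04],[0,0,0.006,0,0,0,0.04],[0,0,0,0,0,0,0.04],[0,0,0,0,0,0,0.04],[0,0,0,0,0,0,0.04]]' && python3 -m pendant '[[0,0,0.001,0,0,0,0.04],[0,0,0.001,0,0,0,0.04],[0,0,0.001,0,0,0,0.04],[0,0,0,0,0,0,0.04],[0,0,0,0,0,0,0.04]]'
```

```text
clock: 6.55
position: [521.9, -37.3, 67.8]
ee_rot: [-0.657, 0.754, -0.001, 0.001]
contact_force: [0.4, -0.8, -2.5]
gripper_width: 52.4
grasp_force: 63.3
clock: 7.05
position: [520.8, -37.5, 63.3]
ee_rot: [-0.657, 0.754, 0.0, -0.0]
contact_force: [-0.2, -0.2, -1.9]
gripper_width: 52.0
grasp_force: 63.3
```

```bash
python3 -m pendant '[[0,0,0.001,0,0,0,0.04],[0,0,0,0,0,0,0.04],[0,0,0,0,0,0,0.04]]'; python3 -m pendant '[[0,0,0.001,0,0,0,0.04],[0,0,0,0,0,0,0.04],[0,0,0,0,0,0,0.04]]'
```

```text
clock: 7.35
position: [520.8, -37.5, 62.3]
ee_rot: [-0.657, 0.754, 0.0, -0.0]
contact_force: [-0.7, -0.4, -2.4]
gripper_width: 51.9
grasp_force: 63.3
clock: 7.65
position: [520.9, -37.5, 62.0]
ee_rot: [-0.657, 0.754, -0.0, 0.0]
contact_force: [-2.3, 0.7, 4.2]
gripper_width: 51.9
grasp_force: 64.1
```

```bash
python3 -m pendant '[[0,0,0,0,0,0,0.06],[0,0,0,0,0,0,0.085],[0,0,0,0,0,0,0.085],[0,0,0,0,0,0,0.085],[0,0,0,0,0,0,0.085],[0,0,-0.02,0,0,0,0.085],[0,0,-0.04,0,0,0,0.085],[0,0,-0.04,0,0,0,0.085],[0,0,-0.04,0,0,0,0.085],[0,0,-0.02,0,0,0,0.085],[0,0,0,0,0,0,0.085],[0,0,0,0,0,0,0.085]]' && python3 -m pendant '[[0.03,0.006,0,0,0,0,0.085],[0.04,0.008,0,0,0,0,0.085],[0.04,0.008,0,0,0,0,0.085],[0.04,0.008,0,0,0,0,0.085],[0.03,0.008,0,0,0,0,0.085],[0.018,0.003,0,0,0,0,0.085],[0,0,0,0,0,0,0.085],[0,0,0,0,0,0,0.085],[0,0,0,0,0,0,0.085]]'
python3 - <<'E'
from h import *
d=snap('wrist','w3.png');e=snap('top','t3.png')
cv2.imwrite('pics/v3.png',cv2.resize(cv2.cvtColor(np.hstack([d['image'],e['image'][180:,100:][:300].repeat(1,0) if 0 else np.vstack([e['image'][180:330,200:520].repeat(2,0).repeat(2,1)[:300],e['image'][:180]])]),cv2.COLOR_RGB2BGR),(800,300)))
print(proj(d,(453,-227.5,125)),proj(d,(469,-227.5,125)),proj(d,(453,-211.5,125)),proj(d,(453,-243.5,125)))
E
```

```text
clock: 8.85
position: [520.4, -37.4, 221.1]
ee_rot: [-0.656, 0.754, 0.0, 0.0]
contact_force: [-0.1, -0.1, -1.1]
gripper_width: 84.9
grasp_force: 0.0
clock: 9.75
position: [452.9, -227.3, 220.4]
ee_rot: [-0.657, 0.754, 0.001, -0.0]
contact_force: [-0.2, -0.2, 0.3]
gripper_width: 85.4
grasp_force: 0.0
(np.float64(319.7976562156424), np.float64(254.74597235105716)) (np.float64(294.1145209994948), np.float64(258.09534680628303)) (np.float64(323.26243474243665), np.float64(278.4366903233264)) (np.float64(316.1818287529608), np.float64(230.0224444278936))
```

View pics/v3.png

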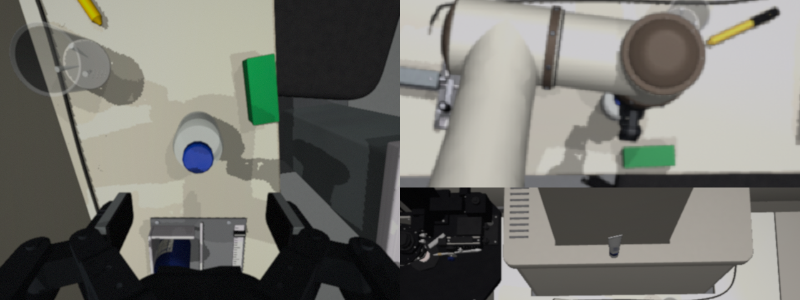

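The wrist view (left half) shows the tall cap at about (317,251) full scale, with the short bottle standing in the compartment at the bottom. I'll measure the cap by mask.

Run:
```python
from h import *
d=dict(np.load('pics/w3.png.npz')); I=d['image'].astype(int)
m=((I[...,2]>I[...,0]+60)&(I[...,2]>I[...,1]+50)&(I[...,2]>120)).astype(np.uint8)
n,l,st,ce=cv2.connectedComponentsWithStats(m)
for i in range(1,n):
    if st[i,4]>100: print(st[i],ce[i])
for v in(249,251,253): print(ray(d,317,v,125))
s=dict(np.load('pics/w3.png.npz'))
```

```text
[ 293  232   47   42 1478] [315.67929635 252.75304465]
[ 454.18711626 -231.44521221  125.        ]
[ 454.36691606 -230.15865102  125.        ]
[ 454.54734849 -228.86756295  125.        ]
```

```bash
python3 -m pendant '[[0.002,-0.002,0.02,0,0,0,0.085],[0,0,0.04,0,0,0,0.085],[0,0,0.04,0,0,0,0.085],[0,0,0.026,0,0,0,0.085],[0,0,0.011,0,0,0,0.085],[0,0,0,0,0,0,0.085],[0,0,0,0,0,0,0.085],[0,0,0,0,0,0,0.085]]' && python3 -m pendant '[[0,0,0,0,0,0,0.07],[0,0,0,0,0,0,0.06],[0,0,0,0,0,0,0.045],[0,0,0,0,0,0,0.045],[0,0,0,0,0,0,0.045],[0,0,0,0,0,0,0.045],[0,0,0,0,0,0,0.045],[0,0,0,0,0,0,0.045],[0,0,0,0,0,0,0.045]]'
```

```text
clock: 10.65
position: [455.9, -230.3, 85.9]
ee_rot: [-0.657, 0.754, -0.001, 0.001]
contact_force: [-0.4, -0.3, 0.1]
gripper_width: 85.7
grasp_force: 0.0
clock: 11.55
position: [454.6, -230.4, 85.8]
ee_rot: [-0.657, 0.754, -0.0, -0.0]
contact_force: [-2.8, 1.2, 7.5]
gripper_width: 57.1
grasp_force: 62.7
```

```bash
python3 -m pendant '[[0,0,-0.01,0,0,0,0.045],[0,0,-0.02,0,0,0,0.045],[0,0,-0.03,0,0,0,0.045],[0,0,-0.04,0,0,0,0.045],[0,0,-0.03,0,0,0,0.045],[0,0,-0.02,0,0,0,0.045],[0,0,0,0,0,0,0.045],[0,0,0,0,0,0,0.045]]' && python3 -m pendant '[[-0.02,-0.003,0,0,0,0,0.045],[-0.03,-0.006,0,0,0,0,0.045],[-0.04,-0.006,0,0,0,0,0.045],[-0.04,-0.006,0,0,0,0,0.045],[-0.04,-0.006,0,0,0,0,0.045],[-0.04,-0.006,0,0,0,0,0.045],[-0.03,-0.004,0,0,0,0,0.045],[-0.021,-0.001,0,0,0,0,0.045],[0,0,0,0,0,0,0.045],[0,0,0,0,0,0,0.045],[0,0,0,0,0,0,0.045]]'
python3 - <<'E'
from h import *
d=snap('wrist','w4.png'); print(arm.read_state()['position'])
E
```

```text
clock: 12.35
position: [453.9, -229.8, 233.6]
ee_rot: [-0.656, 0.754, 0.001, 0.0]
contact_force: [0.4, 0.9, -3.6]
gripper_width: 57.0
grasp_force: 65.0
clock: 13.45
position: [527.5, 22.3, 233.1]
ee_rot: [-0.656, 0.755, 0.001, -0.001]
contact_force: [0.5, -0.3, -3.8]
gripper_width: 56.7
grasp_force: 64.9
[527.62095502  22.14778713 233.48381335]
```

View pics/w4.png

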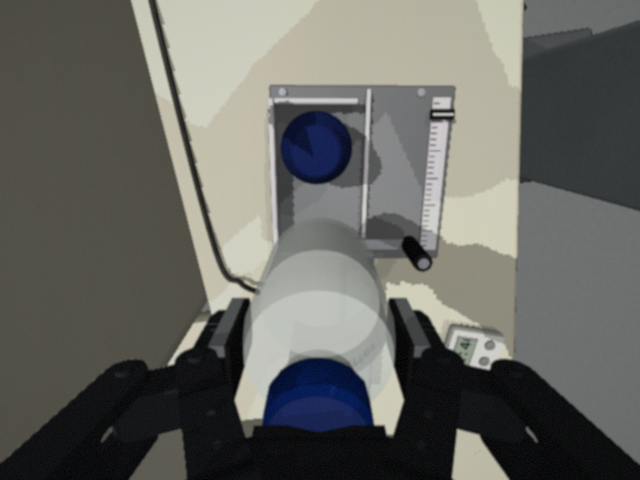

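The view shows the short bottle upright in the compartment at (316,147), the clip line at (441,114), the post top at (424,262) and the -y wall at row 101. I'll check these in carrier coordinates.

Run:
```python
from h import *
d=dict(np.load('pics/w4.png.npz')); th=np.radians(-7.95);t=np.array([522.6,-7.9]);Rm=np.array([[np.cos(th),-np.sin(th)],[np.sin(th),np.cos(th)]])
C=lambda u,v,z:(Rm.T@(ray(d,u,v,z)[:2]-t)).round(1)
g=d['image'].astype(int)
for n,a in(('clip',(441,114,16)),('wall -y',(320,101,35)),('wall -y top mid',(320,101,35)),('back in',(276,200,35)),('short left/right z60',(282,147,58)),('',(351,147,58)),('short top/bot',(316,111,58)),('',(316,184,58)),('post',(424,262,75)),('front plate',(455,90,6))): print(n,C(*a))
s=arm.read_state()['position'];print('tcp carrier',Rm.T@(s[:2]-t))
```

```text
clip [-104.   -53.9]
wall -y [  0.1 -63.5]
wall -y top mid [  0.1 -63.5]
back in [38.2 17.1]
short left/right z60 [ 29.5 -29.1]
 [-23.7 -29.1]
short top/bot [  3.2 -55.3]
 [ 3.4 -0.5]
post [-83.1  59.4]
front plate [-117.4  -73.8]
tcp carrier [ 0.81682367 30.45344479]
```

```bash
python3 -m pendant '[[-0.0015,-0.002,0.01,0,0,0,0.045],[0,0,0.03,0,0,0,0.045],[0,0,0.035,0,0,0,0.045],[0,0,0.03,0,0,0,0.045],[0,0,0.02,0,0,0,0.045],[0,0,0.01,0,0,0,0.045],[0,0,0.004,0,0,0,0.045],[0,0,0,0,0,0,0.045],[0,0,0,0,0,0,0.045]]' && python3 -m pendant '[[0,0,0.001,0,0,0,0.045],[0,0,0,0,0,0,0.045],[0,0,0,0,0,0,0.045]]'
```

```text
clock: 14.4
position: [531.0, 24.2, 96.2]
ee_rot: [-0.657, 0.754, -0.0, 0.001]
contact_force: [0.3, -0.8, -2.7]
gripper_width: 56.9
grasp_force: 64.9
clock: 14.7
position: [530.8, 24.2, 95.0]
ee_rot: [-0.657, 0.754, -0.0, 0.001]
contact_force: [0.6, -1.1, -2.3]
gripper_width: 56.9
grasp_force: 65.0
```

```bash
python3 -m pendant '[[0.0015,0,0,0,0,0,0.045],[0,0,0.001,0,0,0,0.045],[0,0,0.001,0,0,0,0.045],[0,0,0,0,0,0,0.045],[0,0,0,0,0,0,0.045]]';python3 -m pendant '[[0,0,0.001,0,0,0,0.045],[0,0,0,0,0,0,0.045],[0,0,0,0,0,0,0.045]]'
```

```text
clock: 15.2
position: [530.2, 22.9, 92.2]
ee_rot: [-0.657, 0.754, 0.0, -0.0]
contact_force: [-0.1, 0.2, -2.2]
gripper_width: 56.6
grasp_force: 64.9
clock: 15.5
position: [530.3, 22.9, 91.9]
ee_rot: [-0.657, 0.754, -0.0, 0.0]
contact_force: [-0.8, 0.5, 3.6]
gripper_width: 56.9
grasp_force: 65.6
```

```bash
python3 -m pendant '[[0,0,0,0,0,0,0.065],[0,0,0,0,0,0,0.085],[0,0,0,0,0,0,0.085],[0,0,0,0,0,0,0.085],[0,0,0,0,0,0,0.085],[0,0,-0.02,0,0,0,0.085],[0,0,-0.04,0,0,0,0.085],[0,0,-0.04,0,0,0,0.085],[0,0,-0.03,0,0,0,0.085],[0,0,-0.01,0,0,0,0.085],[0,0,0,0,0,0,0.085],[0,0,0,0,0,0,0.085]]' && python3 -m pendant '[[-0.007,0.024,0,0,0,0,0.085],[-0.009,0.029,0,0,0,0,0.085],[-0.007,0.024,0,0,0,0,0.085],[-0.003,0.01,0,0,0,0,0.085],[0,0,0,0,0,0,0.085]]' && python3 -m pendant '[[0,0,0,0,0,8.18,0.085],[0,0,0,0,0,8.18,0.085],[0,0,0,0,0,8.18,0.085],[0,0,0,0,0,8.18,0.085],[0,0,0,0,0,8.18,0.085],[0,0,0,0,0,8.18,0.085],[0,0,0,0,0,8.18,0.085],[0,0,0,0,0,8.18,0.085],[0,0,0,0,0,8.18,0.06],[0,0,0,0,0,8.18,0.06],[0,0,0,0,0,8.18,0.06],[0,0,0,0,0,0,0.06]]'
python3 - <<'E'
from h import *
d=snap('wrist','w5.png'); s=arm.read_state(); print(s['joints'].round(2),s['position'],R.from_quat(s['ee_rot']).as_matrix().round(3).tolist())
E
```

```text
clock: 16.7
position: [529.4, 22.7, 229.8]
ee_rot: [-0.656, 0.754, 0.001, -0.001]
contact_force: [-0.6, 0.1, -0.1]
gripper_width: 85.2
grasp_force: 0.0
clock: 17.2
position: [446.4, 60.6, 230.3]
ee_rot: [-0.657, 0.754, 0.0, -0.001]
contact_force: [0.3, 0.2, -0.5]
gripper_width: 84.7
grasp_force: 0.0
clock: 18.4
position: [448.4, 60.3, 230.6]
ee_rot: [0.069, 0.998, -0.0, -0.001]
contact_force: [0.7, -0.2, 0.7]
gripper_width: 59.9
grasp_force: 0.0
[ 0.49  0.11 -0.43  0.   -1.03 -2.2 ] [448.28484636  60.30053078 230.64363114] [[-0.991, 0.135, -0.001], [0.135, 0.991, -0.001], [0.001, -0.001, -1.0]]
```

View pics/w5.png

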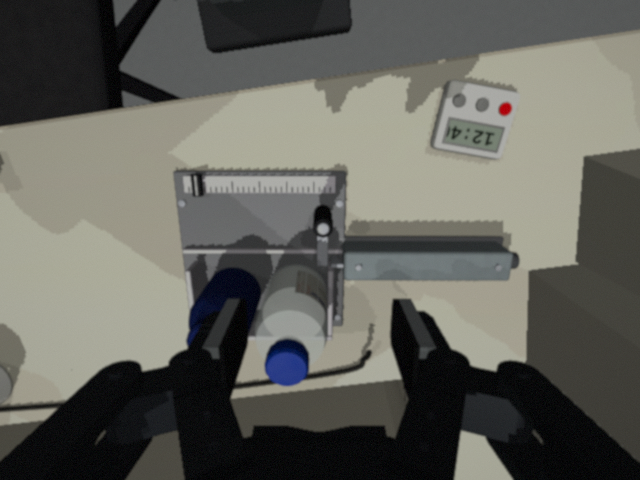

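Both bottles stand in the compartment. The post top is at (323,229), the clip line at (198,185) and the tall cap at (287,362).

Run:
```python
from h import *
d=dict(np.load('pics/w5.png.npz')); th=np.radians(-7.95);t=np.array([522.6,-7.9]);Rm=np.array([[np.cos(th),-np.sin(th)],[np.sin(th),np.cos(th)]])
C=lambda u,v,z:(Rm.T@(ray(d,u,v,z)[:2]-t)).round(1)
g=cv2.cvtColor(d['image'],cv2.COLOR_RGB2GRAY)
print(g[185,185:212].tolist(),g[229,310:336].tolist())
for n,a in(('clip',(198,185,16)),('post',(323,229,75)),('tall cap',(287,360,131)),('sh1',(344,245,42)),('sh2',(510,244,42)),('sh centre',(427,262,42)),('plate c',(175,171,6)),('plate c2',(346,171,6)),('-y wall',(188,290,35))): print(n,C(*a))
print('post world',ray(d,323,229,75), 'tcp',Rm.T@(arm.read_state()['position'][:2]-t))
```

```text
[167, 172, 170, 169, 169, 157, 119, 68, 49, 93, 129, 125, 89, 47, 28, 16, 20, 41, 69, 92, 124, 154, 166, 172, 170, 169, 169] [60, 59, 52, 40, 32, 38, 67, 114, 153, 168, 170, 169, 168, 165, 165, 163, 160, 150, 119, 75, 35, 25, 35, 51, 58, 70]
clip [-105.4  -52.2]
post [-81.2  60.2]
tall cap [-3.1 35. ]
sh1 [-57.1  79. ]
sh2 [-58.2 224.1]
sh centre [-41.3 153.1]
plate c [-116.7  -75.3]
plate c2 [-116.8   81.9]
-y wall [-10.4 -65. ]
post world [450.51082159  62.9276516   75.        ] tcp [-83.0336601   57.26661986]
```

```bash
python3 -m pendant '[[-0.001,0.002,0.02,0,0,0,0.06],[0,0,0.04,0,0,0,0.06],[0,0,0.04,0,0,0,0.06],[0,0,0.035,0,0,0,0.06],[0,0,0.02,0,0,0,0.06],[0,0,0.01,0,0,0,0.06],[0,0,0,0,0,0,0.06],[0,0,0,0,0,0,0.06],[0,0,0,0,0,0,0.06]]' && python3 -m pendant '[[0,0,0,0,0,0,0.04],[0,0,0,0,0,0,0.02],[0,0,0,0,0,0,0.005],[0,0,0,0,0,0,0.005],[0,0,0,0,0,0,0.005],[0,0,0,0,0,0,0.005],[0,0,0,0,0,0,0.005],[0,0,0,0,0,0,0.005],[0,0,0,0,0,0,0.005],[0,0,0,0,0,0,0.005]]'
python3 - <<'E'
from h import *
d=snap('wrist','w6.png'); e=snap('side','s6.png')
cv2.imwrite('pics/v6.png',cv2.cvtColor(np.hstack([cv2.resize(d['image'],(400,300)),cv2.resize(e['image'][180:280,220:353],(400,300))]),cv2.COLOR_RGB2BGR))
E
```

```text
clock: 19.35
position: [449.9, 62.8, 67.5]
ee_rot: [0.069, 0.998, 0.001, 0.001]
contact_force: [0.7, 0.5, 0.5]
gripper_width: 60.0
grasp_force: 0.0
clock: 20.35
position: [449.2, 62.9, 66.9]
ee_rot: [0.069, 0.998, 0.0, 0.0]
contact_force: [-3.7, 3.9, 6.2]
gripper_width: 14.4
grasp_force: 58.4
```

View pics/v6.png

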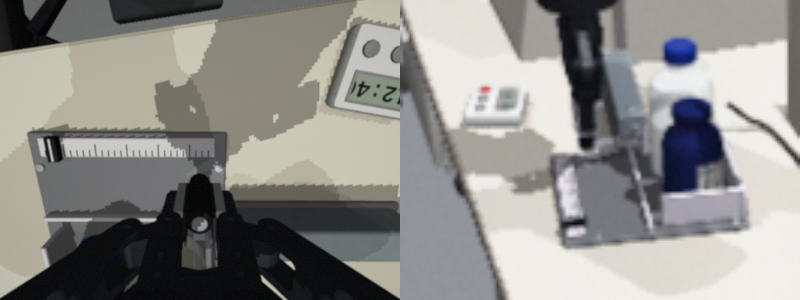

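The post is gripped (opening 14.4 mm) and both bottles are upright. Now pulling the gate along carrier -y.

```bash
python3 -m pendant '[[0,-0.006,0,0,0,0,0.005],[0,-0.012,0,0,0,0,0.005],[0,-0.018,0,0,0,0,0.005],[0,-0.018,0,0,0,0,0.005],[0,-0.018,0,0,0,0,0.005],[0,-0.018,0,0,0,0,0.005],[0,-0.012,0,0,0,0,0.005],[0,-0.006,0,0,0,0,0.005],[0,0,0,0,0,0,0.005],[0,0,0,0,0,0,0.005],[0,0,0,0,0,0,0.005]]'
python3 - <<'E'
from h import *
th=np.radians(-7.95);t=np.array([522.6,-7.9]);Rm=np.array([[np.cos(th),-np.sin(th)],[np.sin(th),np.cos(th)]])
print(Rm.T@(arm.read_state()['position'][:2]-t))
d=snap('wrist','w7.png'); e=snap('side','s7.png')
cv2.imwrite('pics/v7.png',cv2.cvtColor(np.hstack([cv2.resize(d['image'],(400,300)),cv2.resize(e['image'][180:280,220:353],(400,300))]),cv2.COLOR_RGB2BGR))
E
```

```text
clock: 21.55
position: [434.1, -43.7, 66.9]
ee_rot: [0.069, 0.998, 0.001, 0.0]
contact_force: [-4.4, 9.6, 8.4]
gripper_width: 14.3
grasp_force: 58.5
[-82.73497379 -47.69032718]
```

View pics/v7.png

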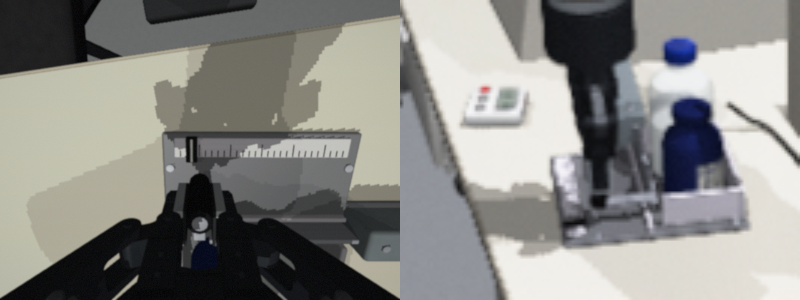

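The wrist view shows the post top at about (321,358) and the clip at about (306,240), both full scale. The side view shows the gate across the bottles, both upright. I'll measure the remaining travel.

Run:
```python
from h import *
d=dict(np.load('pics/w7.png.npz')); th=np.radians(-7.95);t=np.array([522.6,-7.9]);Rm=np.array([[np.cos(th),-np.sin(th)],[np.sin(th),np.cos(th)]])
C=lambda u,v,z:(Rm.T@(ray(d,u,v,z)[:2]-t)).round(1)
g=cv2.cvtColor(d['image'],cv2.COLOR_RGB2GRAY)
for r in(228,235,240,248):print(r,g[r,292:322].tolist())
for r in(352,358,364):print(r,g[r,300:342].tolist())
for u in(304,306,308): print(u,C(u,238,16))
for u in(319,321,323): print(u,C(u,358,75))
```

```text
228 [120, 118, 119, 113, 95, 65, 30, 15, 13, 19, 16, 51, 92, 119, 126, 108, 74, 35, 14, 6, 12, 15, 26, 61, 86, 101, 102, 106, 111, 116]
235 [119, 119, 121, 115, 96, 66, 31, 14, 12, 4, 15, 47, 90, 120, 124, 109, 71, 38, 15, 12, 11, 15, 30, 59, 83, 82, 63, 66, 91, 106]
240 [196, 197, 198, 190, 161, 109, 53, 16, 9, 8, 19, 41, 76, 112, 124, 108, 73, 35, 14, 6, 16, 11, 27, 58, 81, 81, 63, 74, 93, 103]
248 [197, 196, 195, 192, 173, 126, 65, 22, 11, 8, 16, 38, 78, 112, 122, 109, 75, 34, 11, 11, 15, 9, 29, 59, 81, 78, 64, 72, 90, 100]
352 [11, 11, 2, 3, 4, 14, 12, 26, 42, 60, 69, 73, 77, 75, 77, 77, 77, 75, 75, 75, 77, 75, 87, 110, 137, 144, 146, 137, 123, 101, 74, 45, 28, 26, 23, 26, 21, 22, 15, 18, 25, 34]
358 [7, 6, 4, 9, 12, 16, 41, 61, 74, 78, 80, 77, 78, 78, 77, 78, 80, 89, 116, 141, 151, 152, 152, 151, 151, 150, 149, 149, 149, 147, 144, 128, 93, 52, 25, 20, 19, 19, 21, 15, 27, 37]
364 [18, 12, 14, 8, 11, 12, 16, 24, 48, 65, 73, 74, 77, 75, 77, 77, 76, 76, 85, 110, 133, 144, 146, 144, 146, 144, 146, 143, 140, 127, 104, 67, 32, 21, 23, 20, 18, 18, 15, 16, 29, 36]
304 [-106.6  -54.9]
306 [-106.6  -54. ]
308 [-106.6  -53. ]
319 [-81.3 -47.8]
321 [-81.3 -47.1]
323 [-81.3 -46.4]
```

The clip line is at y = -54.1 and the post at -47.7, so about 6.3 mm remain.

```bash
python3 -m pendant '[[0,-0.003,0,0,0,0,0.005],[0,-0.003,0,0,0,0,0.005],[0,0,0,0,0,0,0.005],[0,0,0,0,0,0,0.005],[0,0,0,0,0,0,0.005],[0,0,0,0,0,0,0.005],[0,0,0,0,0,0,0.005],[0,0,0,0,0,0,0.005],[0,0,0,0,0,0,0.005],[0,0,0,0,0,0,0.005],[0,0,0,0,0,0,0.005],[0,0,0,0,0,0,0.005]]'
python3 - <<'E'
from h import *
th=np.radians(-7.95);t=np.array([522.6,-7.9]);Rm=np.array([[np.cos(th),-np.sin(th)],[np.sin(th),np.cos(th)]])
print(Rm.T@(arm.read_state()['position'][:2]-t))
d=snap('wrist','w8.png'); C=lambda u,v,z:(Rm.T@(ray(d,u,v,z)[:2]-t)).round(1)
g=cv2.cvtColor(d['image'],cv2.COLOR_RGB2GRAY).astype(int)
print(g[240,285:345].tolist());print(g[358,300:342].tolist())
for u in(310,313,316,319): print(u,C(u,238,16))
print(C(319.3,358,75))
e=snap('side','s8.png')
for nm in('s0','s8'):
    q=dict(np.load('pics/%s.png.npz'%('side0' if nm=='s0' else nm)));I=q['image'].astype(int);m=((I[...,2]>I[...,0]+35)&(I[...,2]>I[...,1]+30)).astype(np.uint8)
    n,l,st,ce=cv2.connectedComponentsWithStats(m)
    print(nm,[(st[i].tolist(),ce[i].round().tolist()) for i in range(1,n) if 60<st[i,4]<3000])
E
```

```text
clock: 22.85
position: [433.3, -49.5, 66.9]
ee_rot: [0.069, 0.998, 0.001, 0.0]
contact_force: [-4.3, 8.4, 7.8]
gripper_width: 14.0
grasp_force: 58.6
[-82.69217403 -53.50458842]
[126, 128, 128, 127, 131, 145, 175, 191, 195, 196, 194, 185, 156, 127, 113, 108, 113, 116, 117, 117, 119, 118, 118, 111, 78, 41, 16, 9, 8, 14, 26, 68, 108, 128, 121, 87, 45, 12, 8, 14, 10, 22, 52, 73, 69, 57, 72, 92, 105, 112, 117, 117, 117, 116, 109, 106, 110, 113, 115, 114]
[9, 10, 10, 7, 13, 14, 40, 63, 74, 77, 77, 78, 79, 77, 77, 77, 78, 82, 90, 97, 101, 117, 125, 134, 141, 147, 148, 147, 147, 148, 146, 129, 95, 52, 24, 21, 22, 17, 17, 16, 26, 38]
310 [-106.6  -57.9]
313 [-106.6  -56.5]
316 [-106.6  -55. ]
319 [-106.6  -53.6]
[-81.3 -53.6]
s0 [([307, 243, 14, 13, 148], [313.0, 249.0]), ([321, 297, 24, 49, 703], [333.0, 319.0])]
s8 [([308, 193, 11, 9, 82], [313.0, 197.0]), ([311, 213, 12, 8, 66], [316.0, 216.0]), ([309, 223, 15, 20, 177], [316.0, 231.0])]
```

```bash
python3 -c "
from bench import arm; print(arm.job_done())"
```

```text
the job is handed in; nothing more can be done
None
```

Both bottles stand upright in the carrier, and I handed the job in with the gripper still holding the gate post about 0.4 mm from the clip line, at about 23 s; no verdict came back.

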